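# Let the light hood down past its ratchet

### The job

Close the light hood over the seedlings: its weight hangs on the ratchet, so wind the crank up a touch and leave it there to take the load off the pawl, then throw the pawl right over by its knob without forcing it. Then wind the crank backward and let the hood down gently until its weight rests on the seal of the black plinth, without screwing it down hard, and let go with the pawl still thrown over. Move the hood by the crank only, never by pushing on it, and leave everything else on the bench where it is.

Things in the scene. Friction and masses are not known exactly. Their poses are not given: they have to be found in the camera images.
- stand: Fixed lifting stand of the light hood: base plate, grey column, pinion housing; bolted down, in another place and slightly turned each time. Origin: on the bench under the column's centre. x points away from the robot, y to the robot's left (crank side; the hood hangs on the -y side), z up. The axle lies along y, 150 mm above the bench, 41 mm on the robot's side of the column's centre.
- axle (a point): Point on the axle's line level with the middle of the crank's handle, fixed to the stand: centre of the 70 mm circle (in the stand's x-z plane) on which crank_grip travels. At winder value w the handle lies at 150 degrees + w on it (stand's +x = 0 degrees, straight up = 90 degrees).
- crank_grip (a point): Middle of the crank's handle: black round sleeve, 23 mm across, 98 mm long, along the stand's y axis, standing out to +y, free all round. It spins freely on its pin: a gripper pinching it from above (closing along the stand's x) can keep pointing down while it goes round. The crank's flat arm is 55 mm away, on the column's side.
- winder (a joint): Turn of crank, axle and 100 mm ratchet wheel (12 hooked teeth, 0.52 rad each), rad; about 0 at the start. Positive winds the hood up (handle, when on top, goes towards the robot), negative lowers it; 1 rad = 30 mm of hood. Range -2.6 to 0.8. A stiff friction collar keeps it where it is let go: at the handle it takes 9 to 12 N to wind up and 1 to 5 N to wind down.
- pawl (a joint): Turn of the pawl, rad. About 0: lying in the teeth by its own weight, blocking backward turning. Positive: lifted; past about 0.85 it falls over by itself and stays on its stop at 1.3, clear of the wheel. The teeth are hooked: while a tooth bears on the pawl it is locked and must not be forced; once the winder has been turned up 0.15 to 0.45 rad and left there it lifts with under 2 N.
- pawl_knob (a point): Centre of the 20 mm black ball knob on the end of the pawl's upright stem (8 mm thick), free on all sides. Pawl in the teeth: the stem leans 20 degrees from upright towards the robot. Pushing the knob to the stand's +x lifts the pawl and throws it over to the far side: the stem then leans 55 degrees away from the robot, the knob 63 mm farther in +x and 20 mm lower.
- pawl_pivot (a point): Point on the pawl's pivot line, level with the knob, fixed to the stand: the knob travels round it at 55 mm in the stand's x-z plane.
- hood: White sheet-metal LED light hood, 240 x 270 x 140 mm, open below, 0.7 to 1.05 kg, on a steel bracket and a rack bar that slides up and down in the column. Origin: the same point as the stand's when the winder is at 0.
- hood_rim (a point): Centre of the hood's lower rim, 105 mm above the bench at winder 0. Below it a black plinth with a seedling tray and, on top, a rubber seal on which the rim comes to rest. The plinth's screw feet are set differently each time: the seal is 45 to 59 mm above the bench (winder -2.0 to -1.5 when the hood meets it) and gives only 1 to 2 mm, so it must be felt.
- petri: Bystander, to be left alone: stack of two closed clear culture dishes, 90 mm across, 29 mm high. Origin: centre of its underside.
- forceps: Bystander, to be left alone: fine steel forceps lying flat, 125 mm long. Origin: centre of its underside.
- pot: Bystander, to be left alone: black plastic plant pot, 66 mm across, 60 mm high. Origin: centre of its underside.
- tipbox: Bystander, to be left alone: box of pipette tips, 120 x 80 x 68 mm, clear lid. Origin: centre of its underside.
- reagent: Bystander, to be left alone: glass bottle, 56 mm across, 122 mm high, screw cap. Origin: centre of its underside.
- marker: Bystander, to be left alone: pen lying flat, 140 mm long. Origin: centre of its underside.
- labels: Bystander, to be left alone: small carton of white plant labels, 70 x 50 x 46 mm. Origin: centre of its underside.

How it is judged (in metres and radians):
On the way, in this order (a step that is already met when the one before it is completed fails the run):
1. the pawl is thrown over clear of the wheel while the hood is still up (value of joint pawl above 1 rad and value of joint winder above -0.15 rad), for 0.2 s.
2. the hood has been wound down onto the plinth's seal with the pawl out (value of joint pawl above 1 rad and value of joint winder below -1.3 rad and contact force between hood and anything else above 3 N), for 0.2 s.
At the end, for the whole second after the job is handed in: The pawl lies thrown over (turned more than 1.0 rad), the hood is wound down (winder below -1.3 rad) and at rest, pressing on the plinth's seal with 3 to 35 N (its own weight is 7 to 10 N) (all of step 2 and contact force between hood and anything else below 35 N and linear speed of hood below 0.005 m/s); the robot touches nothing.
It fails at once if the pawl is forced: dragged out of a tooth that still bears on it (over 8 N between pawl and wheel with the pawl lifting), or the wheel driven hard back against it (over 30 N; about 6 N at rest) ((value of joint pawl above 0.04 rad and contact force between pawl and winder above 8 N) or contact force between pawl and winder above 30 N).
It fails at once if the hood is screwed down hard on the seal (more than 50 N) (contact force between hood and anything else above 50 N).
It fails at once if the hood is let drop (faster than 0.12 m/s) (linear speed of hood above 0.12 m/s).
It fails at once if the robot pushes on the hood itself (more than 3 N) (contact force between any of the arm, the fingers and hood above 3 N).
It fails at once if a bystander is moved more than 3 cm (distance of any of petri, forceps, pot, tipbox, reagent, marker, labels from where it was at the start of the episode above 0.03 m).
It also fails if it takes over 61 s, if anything falls off the work surface, if the arm or the gripper's body presses on something with over 40 N, if the wrist force passes 120 N, or if a joint passes its speed limit or range.

### The arm

A 6-joint arm with a two-finger parallel gripper is mounted at the origin on the work surface. World frame = base frame: x ahead of the robot, y to its left, z up, the work surface at z = 0. Lengths are in mm, angles in degrees, forces in N, time in s.
With the tool pointing down it reaches from about 400 to 825 mm from the base axis. Payload 7 kg.
Tool frame: the origin (TCP) lies on the centre line of the jaws, within the pads' length; the fingertips stand bot.nose_length ahead of it and the grasp point (between the pads) lies 3 mm ahead of it (bot.nose_length is the distance from the TCP to the fingertips, in mm); y points along the fingers, x is the direction in which the jaws open and shut, and the axes are right-handed (so a half turn about y gives the same grasp; the last joint's range is limited). The gripper opens to 88 mm and grips with 3 to 60 N. Pads are 19 mm wide; open, the fingers measure 130 mm over their backs; the gripper's body (78 mm by 193 mm) begins 47 mm behind the grasp point.
Start: joints at [-51.904, 20.546, 0.682, 0, -70.136, -16.507], TCP at [248.336, -627.634, 248.561] pointing down, gripper open.
Joint ranges: [-176.03, 176.03], [-82.01, 121.73], [-58.28, 71.71], [-173.87, 95.51], [-174.79, -0.11], [-173.66, 173.66]. Speed limits (degrees/s): [136.94, 136.94, 172.46, 180, 180, 180].

### API

Orientations are given as [roll, pitch, yaw] about the fixed x, y, z axes, in that order (R = Rz(yaw) Ry(pitch) Rx(roll)).
In Python, from rig import get_obs, cams, bot gives the robot as it stands. The module is installed in compiled form; this text tells all that it offers.
- The arm moves only by the tool move_arm, never from a script. Its argument "deltas" is one flat list of numbers, 7 for each row, row after row: the opening, from 0 (shut) to 1 (fully open), then the shift along the tool's x, y, z as a fraction of full scale, then the turn, a rotation vector about the tool's x, y, z as a fraction of full scale. A call has 1 to 8 rows; each row is the pose to reach, as a shift and turn from the pose commanded when the call began, along the tool's axes at that moment, turning the shorter way round; what a row does not reach only later rows make up. Full scale, the value 1, is 0.25 m for a shift and 180 degrees for a turn. A row lasts 1/8 s, in which the tool goes at most 62.5 mm and 10.7 degrees, less where a joint would pass 70% of its speed; a pose out of reach is approached as far as the arm can. A call with a number of a shift or a turn outside -1 to 1 is refused whole. A call with a gripper value outside its range is refused whole. The fingers move at their own pace and stop on an object; "squeeze" is the grip in N (left out, the last holds). Time passes only in rows, so rows that repeat a pose let the fingers close. It gives the time, the measured TCP pose, the force and the opening at its end, in the units of the state.
- get_obs(): the state, without advancing time (a new reading comes with each control period).
- cams.camera(name): name is "side" or "top"; returns a dict with "image" (384x512x3 uint8, red, green, blue), "fx", "fy", "cx", "cy" (pixels), "extrinsics" (4x4, takes a point from camera to world coordinates). Camera axes: x right, y down, z forward; pixel columns grow to the right and rows downward; lengths in mm; the calibration is good to about 2 mm. A picture is of the moment at which its call begins. There is no depth.
- bot.sign_off(): hands the job in, once; it reports no verdict.
The state is a dict: "time": time; "joints": joint angles; "joint_vel": joint speeds; "joint_torque": joint torques, N m; "tool_pos": TCP position; "tool_rot": TCP orientation; "ft_force": force on the tool from outside, world axes, zero at the start; "moment": the same for the moment, N m; "gripper_width": opening from 0.0 (shut) to 1.0 (fully open).
Only numpy, scipy, OpenCV 4.12 (cv2) and the standard library are available. Lean on these libraries where they do the work, as an engineer would, in place of code of your own. Each camera call takes 0.05 s, during which the arm holds its last target.

## Working session

There is one attempt and no reset: what is moved stays moved. The work goes in short steps, Python scripts to look and compute and a tool call to move; the robot and the scene stay as the last step left them, time stands still between calls to the robot, and variables do not carry over. Pictures are saved under pics/ and viewed, and the job is handed in when it is done.

Besides the shell and the picture viewer there is one more tool, called after "Emit:" by a JSON object that holds its "api" and its "payload", one argument or row to a line. move_arm: Moves the arm, as the interface text tells. Its arguments: {"type":"object","properties":{"deltas":{"type":"array"},"squeeze":{"type":"number"}},"required":["deltas"]}

```bash
mkdir -p pics
python3 - <<'E'
from rig import get_obs,cams,bot
import cv2,numpy as np
print(get_obs()); print(bot.nose_length)
for n in("side","top"):
    c=cams.camera(n); cv2.imwrite(f"pics/{n}0.png",cv2.resize(c["image"][:,:,::-1],(800,600),interpolation=cv2.INTER_CUBIC)); cv2.imwrite(f"pics/{n}0raw.png",c["image"][:,:,::-1])
    print(n,c["fx"],c["fy"],c["cx"],c["cy"]);print(np.round(c["extrinsics"],4).tolist())
E
```

```text
{'time': 0.0, 'joints': array([-5.19056637e+01,  2.05910978e+01,  6.32400584e-01, -2.02894780e-02,
       -7.01346591e+01, -1.65056731e+01]), 'joint_vel': array([ 0.03298752,  0.06724724, -0.04792768,  0.01075207,  0.03748411,
        0.08853519]), 'joint_torque': array([-1.81974327e-03, -5.82704508e+01,  2.93069905e+01,  6.99784756e+00,
        6.94125876e-03, -1.54709483e-04]), 'tool_pos': array([ 248.15453858, -627.23554873,  247.61549239]), 'tool_rot': array([-8.99917612e+01, -9.49285940e-02,  1.11581746e+02]), 'ft_force': array([1.16760613, 0.51236584, 0.07974275]), 'moment': array([-0.02852474, -0.01882144, -0.03126137]), 'gripper_width': 0.998129861970871}
22.0
side 434.85343635519223 434.85343635519223 260.3471645059535 194.98903403408926
[[-0.9375, -0.189, 0.2922, 162.3917], [-0.3478, 0.4793, -0.8058, 1057.6362], [0.0122, -0.8571, -0.5151, 875.9606], [0.0, 0.0, 0.0, 1.0]]
top 425.8775591868288 425.8775591868288 255.5250556074449 189.12720017409885
[[0.0021, -0.9974, 0.072, 470.9492], [-0.9999, -0.0009, 0.0165, -33.9682], [-0.0164, -0.072, -0.9973, 1325.9078], [0.0, 0.0, 0.0, 1.0]]
```

View pics/side0.png

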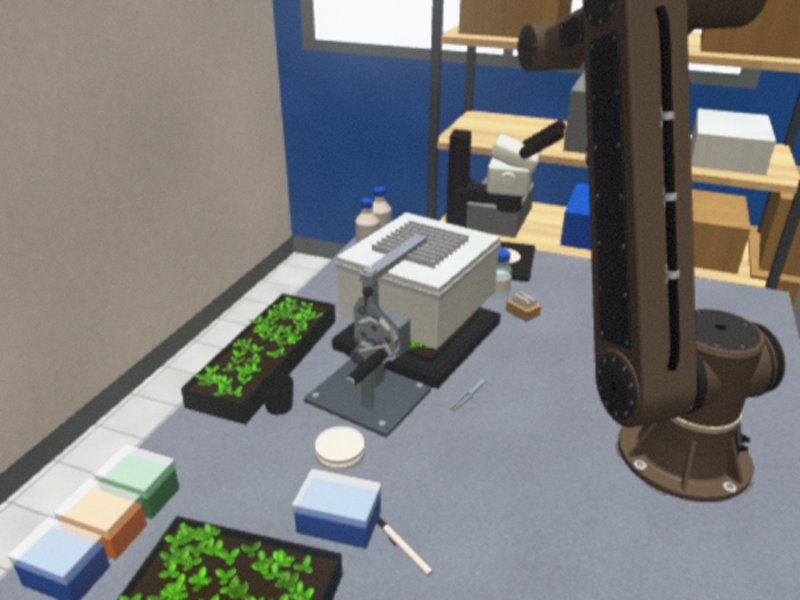

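View pics/top0.png

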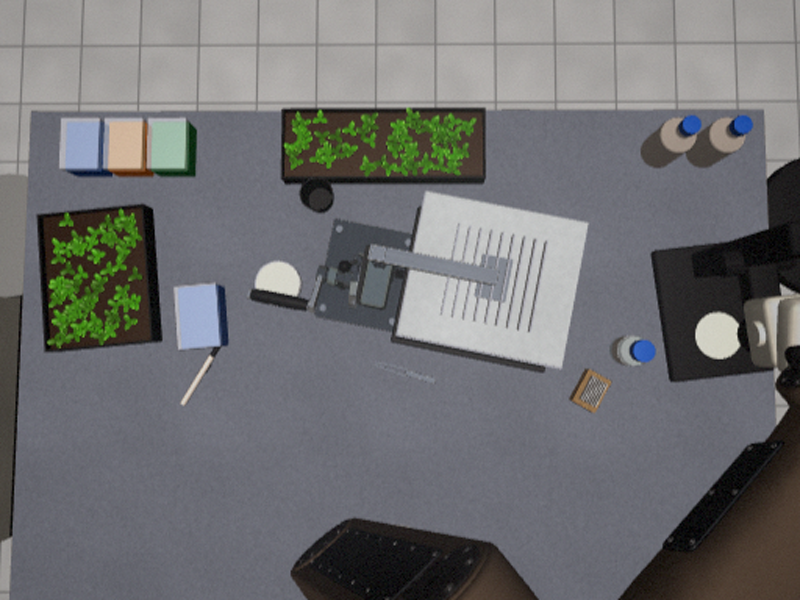

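Run:
```python
import cv2
a=cv2.imread("pics/top0raw.png")[130:220,150:270]; cv2.imwrite("pics/topc.png",cv2.resize(a,None,fx=6.6,fy=6.6,interpolation=cv2.INTER_CUBIC))
a=cv2.imread("pics/side0raw.png")[160:280,190:310]; cv2.imwrite("pics/sidec.png",cv2.resize(a,None,fx=5,fy=5,interpolation=cv2.INTER_CUBIC))
```

```text
(no output)
```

View pics/topc.png

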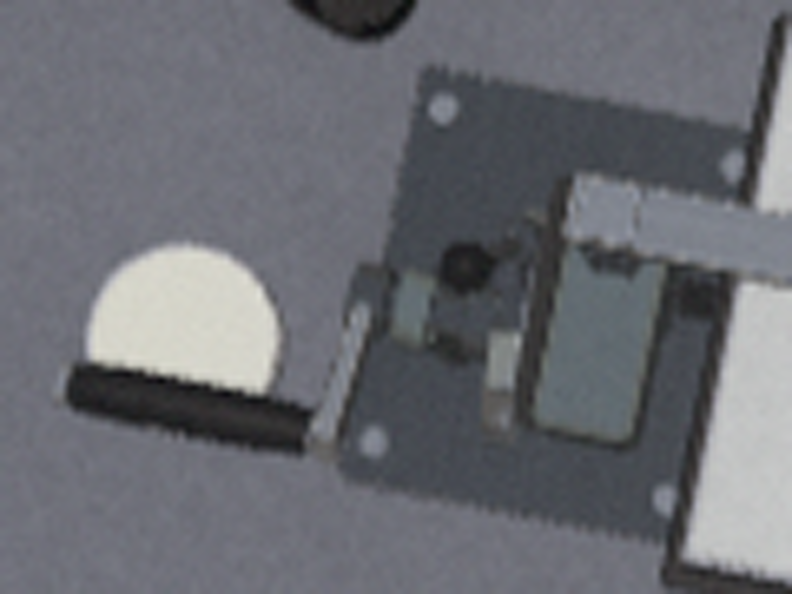

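View pics/sidec.png

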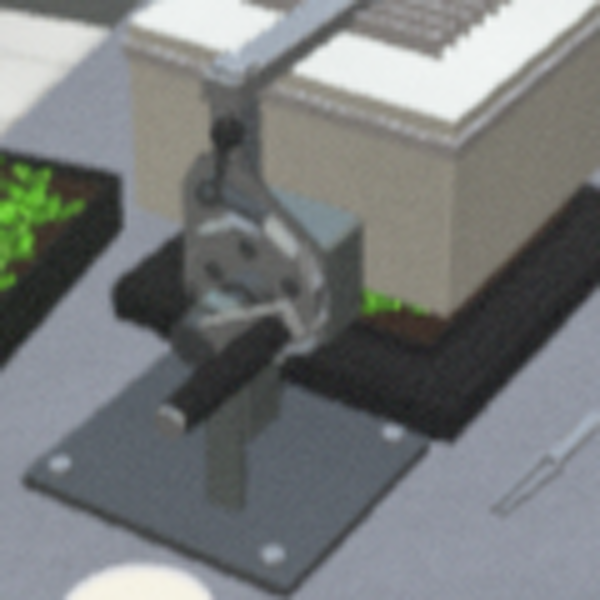

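```bash
cat > h.py <<'E'
import numpy as np
CAM={'side':(434.853,260.347,194.989,np.array([[-0.9375,-0.189,0.2922,162.3917],[-0.3478,0.4793,-0.8058,1057.6362],[0.0122,-0.8571,-0.5151,875.9606]])),
'top':(425.878,255.5251,189.1272,np.array([[0.0021,-0.9974,0.072,470.9492],[-0.9999,-0.0009,0.0165,-33.9682],[-0.0164,-0.072,-0.9973,1325.9078]]))}
def ray(n,u,v):
    f,cx,cy,E=CAM[n]; d=E[:,:3]@np.array([(u-cx)/f,(v-cy)/f,1]); return E[:,3],d/np.linalg.norm(d)
def plane(n,u,v,z):
    o,d=ray(n,u,v); return o+d*(z-o[2])/d[2]
def tri(a,b):
    o1,d1=ray('top',*a);o2,d2=ray('side',*b)
    s=np.linalg.lstsq(np.c_[d1,-d2],o2-o1,rcond=None)[0]
    p,q=o1+d1*s[0],o2+d2*s[1]; return (p+q)/2,np.linalg.norm(p-q)
def proj(n,p):
    f,cx,cy,E=CAM[n]; c=E[:,:3].T@(np.array(p)-E[:,3]); return f*c[0]/c[2]+cx,f*c[1]/c[2]+cy
T=lambda u,v:(150+(u+.5)/6.6-.5,130+(v+.5)/6.6-.5)
S=lambda u,v:(190+(u+.5)/5-.5,160+(v+.5)/5-.5)
E
python3 - <<'E'
from h import *
b=[plane('top',*T(*p),10) for p in [(443,108),(735,165),(373,442),(667,498)]]
b=np.array(b);print(b.round(1),b.mean(0))
ex=b[0]+b[1]-b[2]-b[3]; ey=b[0]-b[1]+b[2]-b[3]
print(np.degrees([np.arctan2(ex[1],ex[0]),np.arctan2(-ey[0],ey[1])]),np.linalg.norm(ex)/2,np.linalg.norm(ey)/2)
for p in [(60,463),(393,431),(273,553)]: print('side bolt',plane('side',*S(*p),10))
print('knob',tri(T(468,266),S(227,131)))
print('hend',tri(T(72,386),S(172,418)))
print('hnear',tri(T(308,426),S(272,340)))
E
```

```text
[[701.2 109.5  10. ]
 [673.9 -28.8  10. ]
 [542.8 141.   10. ]
 [516.7   2.8  10. ]] [608.62594538  56.12047629  10.        ]
[-11.32481873 -10.92416662] 160.97242175859782 140.8261726835951
side bolt [704.36309253 100.55095848  10.        ]
side bolt [518.87729648  -6.91963673  10.        ]
side bolt [546.35318771 131.41491399  10.        ]
knob (array([596.70172403,  72.23279648, 259.58066543]), np.float64(0.36662641756806635))
hend (array([556.34782625, 241.09584867, 186.37631777]), np.float64(1.0257788111720716))
hnear (array([540.06440083, 145.57376822, 177.13562339]), np.float64(0.23373649442909472))
```

Run:
```python
from h import *
for a,b in [((443,108),(60,463)),((667,498),(393,431)),((373,442),(273,553))]: print(tri(T(*a),S(*b)))
e=plane('top',*T(72,386),185);n=plane('top',*T(310,427),185);print(e,n,(e+n)/2,np.degrees(np.arctan2(-(e-n)[0],(e-n)[1])),np.linalg.norm(e-n))
import cv2
g=cv2.imread("pics/top0raw.png").astype(int)
m=((g.max(2)<50)).astype(np.uint8);m2=np.zeros_like(m);m2[182:202,158:198]=m[182:202,158:198]
ys,xs=np.nonzero(m2);c=np.array([xs.mean(),ys.mean()]);P=np.array([plane('top',x,y,185)[:2] for x,y in zip(xs,ys)])
w,V=np.linalg.eigh(np.cov(P.T));v=V[:,1]*np.sign(V[1,1]);print(P.mean(0),np.degrees(np.arctan2(-v[0],v[1])),np.sqrt(12*w),len(xs))
# predicted from plate
yaw=np.radians(-11.0)
R=np.array([[np.cos(yaw),-np.sin(yaw)],[np.sin(yaw),np.cos(yaw)]])
cen=np.array([plane('top',*T(*p),14)[:2] for p in [(443,108),(735,165),(373,442),(667,498)]]).mean(0);print(cen)
print('in plate frame grip',R.T@((e+n)[:2]/2-cen),'knob',R.T@(np.array([596.7,72.2])-cen))
# hood/rack bar top
```

```text
(array([699.84525212, 108.65392583,  17.32444253]), np.float64(0.1270542527665692))
(array([516.0755634 ,   2.50236547,  17.5998357 ]), np.float64(0.6711192417318389))
(array([542.53072899, 140.03568172,  18.1048007 ]), np.float64(0.46304745434937417))
[555.96583671 241.24233316 185.        ] [539.29426454 143.56046143 185.        ] [547.63005063 192.40139729 185.        ] -9.685469150133065 99.09434586541246
[547.50728971 195.6739343 ] -10.961784214508484 [20.36348603 96.89325497] 215
[608.20744571  55.84663134]
in plate frame grip [-85.52029542 122.48715839] knob [-14.41639137  13.85718706]
```

```bash
cat > mv.py <<'E'
# usage: python3 mv.py grip x y z yaw n [grip x y z yaw n ...] : prints rows, stores the commanded pose
import sys,json,os,numpy as np
from scipy.spatial.transform import Rotation as Ro
st=json.load(open('cmd.json')) if os.path.exists('cmd.json') else [248.336,-627.634,248.561,111.589]
p0=np.array(st[:3]);y0=st[3]
c,s=np.cos(np.radians(y0)),np.sin(np.radians(y0))
A=np.array([[c,s,0],[0,0,-1],[-s,c,0]])
a=[float(v) for v in sys.argv[1:]];rows=[]
pp,py=p0,y0
for i in range(0,len(a),6):
    g,t,yw,n=a[i],np.array(a[i+1:i+4]),a[i+4],int(a[i+5])
    for k in range(1,n+1):
        q=pp+(t-pp)*k/n; w=py+(yw-py)*k/n
        d=(A@(q-p0))/250
        rows+=[round(g,3)]+[round(float(v),4) for v in d]+[0,round(-(w-y0)/180,4),0]
    pp,py=t,yw
r=rows[-7:]
pe=p0+A.T@(np.array(r[1:4])*250);ye=y0-r[5]*180
json.dump([*pe.tolist(),ye],open('cmd.json','w'))
print(len(rows)//7,'rows max',max(abs(v) for v in rows)); print(rows); print(pe.round(2),round(ye,2))
E
python3 - <<'E'
from h import *
print('rack top left end',tri(T(602,205),S(228,68)))
W=lambda u,v:((u+.5)*.64-.5,(v+.5)*.64-.5)
for p in [(425,193),(588,222),(560,368),(395,340)]: print(plane('top',*W(*p),245))
print('rack bar far', tri(W(500,275),W(420,238)))
E
python3 mv.py 1 315 -420 400 126 8
```

```text
rack top left end (array([618.39622056,  20.44042165, 270.24278102]), np.float64(0.24392003452510447))
[718.66831269 -57.64885079 245.        ]
[ 670.1749282  -323.87460883  245.        ]
[ 432.68257902 -274.67684821  245.        ]
[477.12452532  -8.87471101 245.        ]
rack bar far (array([ 582.56681456, -177.71089573,  257.5126797 ]), np.float64(1.6327167030211571))
8 rows max 1.0
[1.0, 0.0843, -0.0757, -0.0692, 0, -0.01, 0, 1.0, 0.1685, -0.1514, -0.1384, 0, -0.02, 0, 1.0, 0.2528, -0.2272, -0.2076, 0, -0.03, 0, 1.0, 0.3371, -0.3029, -0.2768, 0, -0.04, 0, 1.0, 0.4213, -0.3786, -0.346, 0, -0.05, 0, 1.0, 0.5056, -0.4543, -0.4152, 0, -0.06, 0, 1.0, 0.5899, -0.53, -0.4843, 0, -0.0701, 0, 1.0, 0.6742, -0.6058, -0.5535, 0, -0.0801, 0]
[ 314.99 -419.99  400.01] 126.01
```

Emit:
{"api": "move_arm", "payload": {
  "deltas": [1,0.17,-0.15,-0.14,0,-0.02,0,1,0.34,-0.3,-0.28,0,-0.04,0,1,0.5,-0.45,-0.41,0,-0.06,0,1,0.67,-0.6,-0.55,0,-0.08,0,1,0.67,-0.6,-0.55,0,-0.08,0]
}}

```text
time: 0.72
tool_pos: [315.5, -419.6, 401.8]
tool_rot: [-90.1, 0.3, 126.2]
ft_force: [0.2, -0.2, -0.3]
gripper_width: 1.001
```

```bash
python3 - <<'E'
import numpy as np,json
y0=111.589;c,s=np.cos(np.radians(y0)),np.sin(np.radians(y0))
A=np.array([[c,s,0],[0,0,-1],[-s,c,0]])
p=np.array([248.336,-627.634,248.561])+A.T@(np.array([.67,-.6,-.55])*250)
json.dump([*p,y0+14.4],open('cmd.json','w'));print(p)
from rig import get_obs;o=get_obs();print(o['tool_pos'],o['tool_rot'],o['joints'],o['joint_vel'])
E
python3 mv.py 1 440 -200 400 145 4
```

```text
[ 314.55902027 -421.29202272  398.561     ]
[ 315.47628762 -419.60345522  401.80783704] [-90.09702835   0.28695331 126.17655162] [-3.16195624e+01  2.38759295e+00 -2.82220212e+00  1.86933527e-02
 -8.44878637e+01 -2.22053895e+01] [ 8.10463487 -3.12752469 -0.33429817 -0.55624124 -5.67339163 -9.76796445]
4 rows max 1.0
[1.0, 0.1053, -0.0014, -0.2315, 0, -0.0264, 0, 1.0, 0.2107, -0.0029, -0.4631, 0, -0.0528, 0, 1.0, 0.316, -0.0043, -0.6946, 0, -0.0792, 0, 1.0, 0.4214, -0.0058, -0.9261, 0, -0.1056, 0]
[ 439.99 -200.    400.01] 145.0
```

Emit:
{"api": "move_arm", "payload": {
  "deltas": [1,0.105,0,-0.23,0,-0.026,0,1,0.21,0,-0.46,0,-0.053,0,1,0.32,-0.005,-0.69,0,-0.079,0,1,0.4214,-0.0058,-0.9261,0,-0.1056,0]
}}

```text
time: 1.23
tool_pos: [438.1, -202.2, 399.4]
tool_rot: [-90.0, -0.0, 145.1]
ft_force: [2.1, -0.0, 0.2]
gripper_width: 0.998
```

```bash
python3 mv.py 1 480 -20 390 156 4
```

```text
4 rows max 1.0
[1.0, 0.0705, 0.01, -0.1704, 0, -0.0153, 0, 1.0, 0.1409, 0.02, -0.3408, 0, -0.0306, 0, 1.0, 0.2114, 0.03, -0.5112, 0, -0.0458, 0, 1.0, 0.2819, 0.04, -0.6816, 0, -0.0611, 0]
[480.   -19.99 390.01] 156.0
```

Emit:
{"api": "move_arm", "payload": {
  "deltas": [1,0.0705,0.01,-0.17,0,-0.015,0,1,0.14,0.02,-0.34,0,-0.03,0,1,0.21,0.03,-0.51,0,-0.046,0,1,0.2819,0.04,-0.6816,0,-0.0611,0]
}}

```text
time: 1.72
tool_pos: [477.8, -22.5, 389.1]
tool_rot: [-90.0, -0.1, 156.0]
ft_force: [0.6, -1.0, -0.0]
gripper_width: 1.003
```

```bash
python3 mv.py 1 547.6 193.5 290 169.2 6 1 547.6 193.5 290 169.2 2
```

```text
8 rows max 1.0
[1.0, 0.0167, 0.0667, -0.1484, 0, -0.0122, 0, 1.0, 0.0335, 0.1333, -0.2967, 0, -0.0245, 0, 1.0, 0.0502, 0.2, -0.4451, 0, -0.0367, 0, 1.0, 0.0669, 0.2667, -0.5934, 0, -0.0489, 0, 1.0, 0.0837, 0.3334, -0.7418, 0, -0.0611, 0, 1.0, 0.1004, 0.4, -0.8901, 0, -0.0734, 0, 1.0, 0.1004, 0.4, -0.8901, 0, -0.0734, 0, 1.0, 0.1004, 0.4, -0.8901, 0, -0.0734, 0]
[547.6  193.49 290.01] 169.21
```

Emit:
{"api": "move_arm", "payload": {
  "deltas": [1,0.017,0.067,-0.148,0,-0.012,0,1,0.033,0.133,-0.297,0,-0.0245,0,1,0.05,0.2,-0.445,0,-0.037,0,1,0.067,0.267,-0.593,0,-0.049,0,1,0.084,0.333,-0.742,0,-0.061,0,1,0.1004,0.4,-0.8901,0,-0.0734,0,1,0.1004,0.4,-0.8901,0,-0.0734,0,1,0.1004,0.4,-0.8901,0,-0.0734,0]
}}

```text
time: 2.72
tool_pos: [545.3, 189.3, 289.1]
tool_rot: [-89.9, -0.1, 169.2]
ft_force: [0.0, -0.4, 0.3]
gripper_width: 1.0
```

Run:
```python
from rig import get_obs,cams
import cv2
for n in("side","top"):
    c=cams.camera(n); cv2.imwrite(f"pics/{n}1.png",cv2.resize(c["image"][100:300,120:370,::-1],(750,600),interpolation=cv2.INTER_CUBIC))
```

```text
(no output)
```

View pics/side1.png

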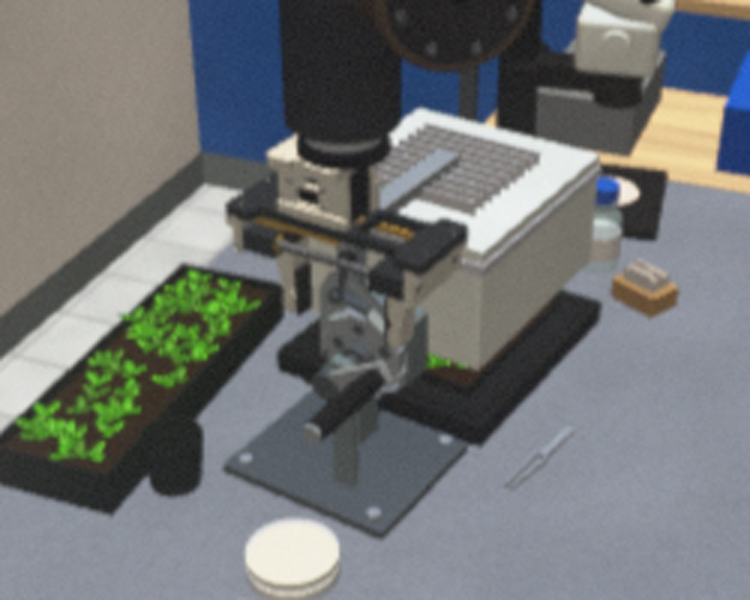

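View pics/top1.png

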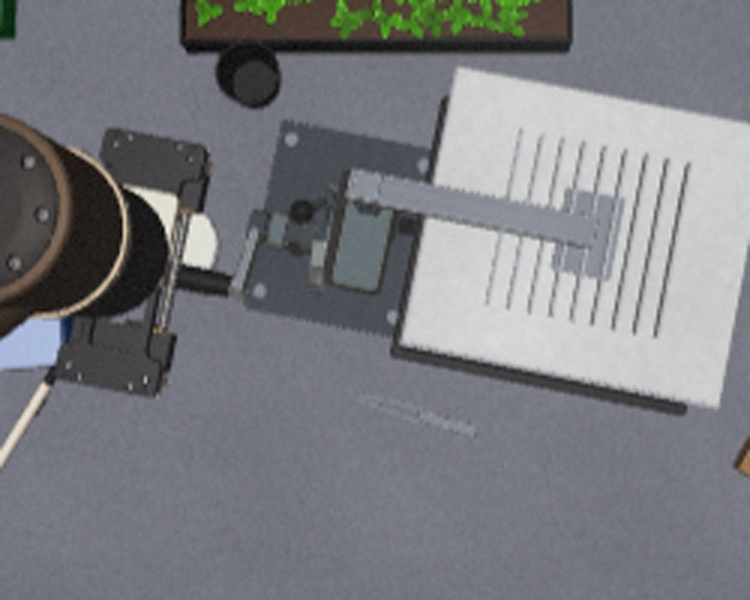

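```bash
python3 -c "
from rig import get_obs
o=get_obs();print(o['tool_pos'],o['joint_vel'],o['time'],o['joints'])"
python3 mv.py 1 548 193.5 188.5 169.2 6 1 548 193.5 188.5 169.2 2
```

```text
[545.39920074 188.96414689 290.19161608] [-0.14590764 -0.71014551  0.10853318  0.00350585 -0.00681996  0.02276012] 2.825 [ 3.85209705e+01  9.96002357e+00 -8.28161041e+00  5.65401863e-03
 -7.17526284e+01 -4.93768915e+01]
8 rows max 1.0
[1.0, -0.0003, 0.0677, -0.0001, 0, 0.0, 0, 1.0, -0.0005, 0.1353, -0.0001, 0, 0.0, 0, 1.0, -0.0008, 0.203, -0.0002, 0, 0.0, 0, 1.0, -0.001, 0.2707, -0.0002, 0, 0.0, 0, 1.0, -0.0013, 0.3384, -0.0003, 0, 0.0, 0, 1.0, -0.0016, 0.406, -0.0003, 0, 0.0, 0, 1.0, -0.0016, 0.406, -0.0003, 0, 0.0, 0, 1.0, -0.0016, 0.406, -0.0003, 0, 0.0, 0]
[548.01 193.49 188.51] 169.21
```

```bash
echo '[545.4,189.0,290.2,169.2]' > cmd.json
python3 mv.py 1 547.7 193.5 188.5 169.2 5 1 547.7 193.5 188.5 169.2 1
```

```text
6 rows max 1.0
[1.0, -0.0011, 0.0814, -0.0039, 0, -0.0, 0, 1.0, -0.0023, 0.1627, -0.0078, 0, -0.0, 0, 1.0, -0.0034, 0.2441, -0.0116, 0, -0.0, 0, 1.0, -0.0045, 0.3254, -0.0155, 0, -0.0, 0, 1.0, -0.0057, 0.4068, -0.0194, 0, -0.0, 0, 1.0, -0.0057, 0.4068, -0.0194, 0, -0.0, 0]
[547.71 193.5  188.5 ] 169.2
```

Emit:
{"api": "move_arm", "payload": {
  "deltas": [1,-0.001,0.08,-0.004,0,0,0,1,-0.002,0.16,-0.008,0,0,0,1,-0.003,0.24,-0.012,0,0,0,1,-0.0045,0.325,-0.0155,0,0,0,1,-0.0057,0.407,-0.0194,0,0,0,1,-0.0057,0.407,-0.0194,0,0,0],
  "squeeze": 8
}}

```text
time: 3.58
tool_pos: [547.0, 193.1, 187.5]
tool_rot: [-89.9, -0.1, 169.1]
ft_force: [0.4, 0.3, 0.6]
gripper_width: 1.001
```

Emit:
{"api": "move_arm", "payload": {
  "deltas": [0.5,0,0,0,0,0,0,0.4,0,0,0,0,0,0],
  "squeeze": 8
}}

```text
time: 3.82
tool_pos: [548.2, 194.3, 189.5]
tool_rot: [-90.1, 0.1, 169.2]
ft_force: [-0.4, -0.7, 0.7]
gripper_width: 0.832
```

Run:
```python
from rig import get_obs,cams
import cv2
for n in("side","top"):
    c=cams.camera(n); cv2.imwrite(f"pics/{n}2.png",cv2.resize(c["image"][130:250,140:290,::-1],(750,600),interpolation=cv2.INTER_CUBIC))
print(get_obs())
```

```text
{'time': 3.925, 'joints': array([ 3.87909172e+01,  1.43904630e+01, -1.62659539e+01,  5.48170819e-03,
       -5.92654445e+01, -4.95920680e+01]), 'joint_vel': array([ 0.05445523,  0.19119076, -0.24515325,  0.03398712,  0.160342  ,
        0.04524861]), 'joint_torque': array([-4.55190358e-02, -4.72547579e+01,  2.68163592e+01,  6.41147867e+00,
       -3.89642653e-02,  2.02936285e-04]), 'tool_pos': array([547.94584482, 194.30424858, 189.11523779]), 'tool_rot': array([-9.00564417e+01,  5.42420123e-02,  1.69201621e+02]), 'ft_force': array([-0.9557557 ,  0.32085305,  0.65329203]), 'moment': array([ 0.01041672,  0.03196263, -0.00803279]), 'gripper_width': 0.7469693640758893}
```

View pics/side2.png

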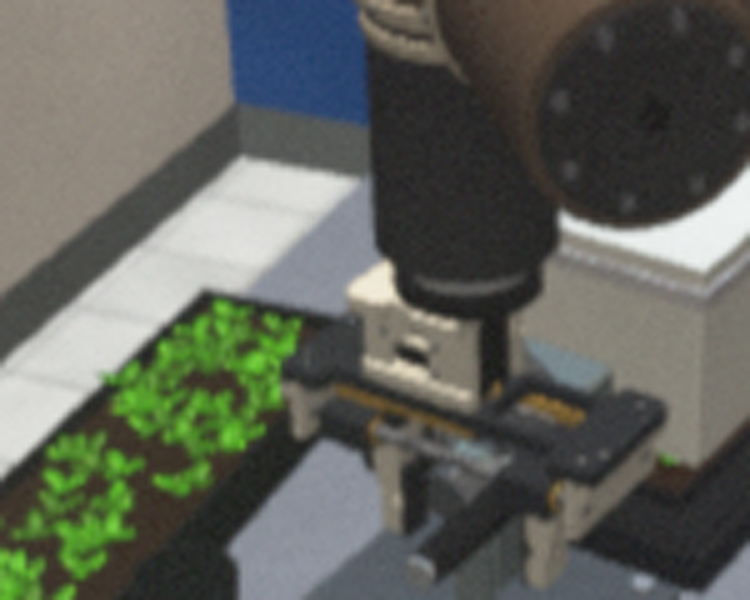

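Emit:
{"api": "move_arm", "payload": {
  "deltas": [0.36,0,0,0,0,0,0,0.36,0,0,0,0,0,0,0.36,0,0,0,0,0,0,0.36,0,0,0,0,0,0],
  "squeeze": 8
}}

```text
time: 4.42
tool_pos: [547.6, 194.2, 188.2]
tool_rot: [-90.0, -0.0, 169.2]
ft_force: [0.1, -0.5, -0.6]
gripper_width: 0.37
```

Emit:
{"api": "move_arm", "payload": {
  "deltas": [0.3,0,0,0,0,0,0,0.24,0,0,0,0,0,0,0.2,0,0,0,0,0,0],
  "squeeze": 6
}}

```text
time: 4.8
tool_pos: [548.1, 194.2, 188.3]
tool_rot: [-90.0, 0.0, 169.2]
ft_force: [2.4, -2.0, -1.4]
gripper_width: 0.259
```

```bash
python3 -c "
from rig import get_obs
o=get_obs();print(o['tool_pos'],o['ft_force'],o['moment'],o['gripper_width'],o['time'])"
```

```text
[548.05910087 194.15047378 188.31466967] [ 2.36598662 -2.02780251 -1.43884748] [-0.24840908 -0.8734174  -0.03382284] 0.25938531585297 4.8
```

Emit:
{"api": "move_arm", "payload": {
  "deltas": [0.2,0,0,0,0,0,0,0.2,0,0,0,0,0,0,0.2,0.009,0.017,0,0,0,0,0.2,0.017,0.035,0,0,0,0,0.2,0.024,0.0535,0,0,0,0,0.2,0.029,0.072,0,0,0,0,0.2,0.029,0.072,0,0,0,0],
  "squeeze": 25
}}

```text
time: 5.68
tool_pos: [541.2, 195.6, 171.5]
tool_rot: [-90.0, 0.1, 169.2]
ft_force: [1.4, -1.6, 5.2]
gripper_width: 0.256
```

```bash
python3 -c "
from rig import get_obs
o=get_obs();print(o['tool_pos'],o['ft_force'],o['moment'],o['gripper_width'],o['time'])"
```

```text
[541.23049024 195.55372768 171.46951151] [ 1.3587016  -1.56164782  5.16644922] [-0.87546398 -0.86471725 -0.09554556] 0.25582059052106365 5.675
```

Emit:
{"api": "move_arm", "payload": {
  "deltas": [0.6,0,0,0,0,0,0,0.7,0,0,0,0,0,0,0.8,0,0,0,0,0,0]
}}

```text
time: 6.05
tool_pos: [540.1, 195.6, 169.9]
tool_rot: [-90.0, -0.0, 169.2]
ft_force: [-0.2, 0.2, -1.0]
gripper_width: 0.533
```

Run:
```python
from rig import get_obs,cams
import cv2
for n in("side",):
    c=cams.camera(n); cv2.imwrite(f"pics/{n}3.png",cv2.resize(c["image"][130:250,140:290,::-1],(750,600),interpolation=cv2.INTER_CUBIC))
o=get_obs();print(o['tool_pos'],o['ft_force'],o['gripper_width'],o['time'])
```

```text
[540.26655988 195.57656797 169.97032547] [-0.70333905  0.25672188  0.02491426] 0.5804793605532705 6.1
```

View pics/side3.png

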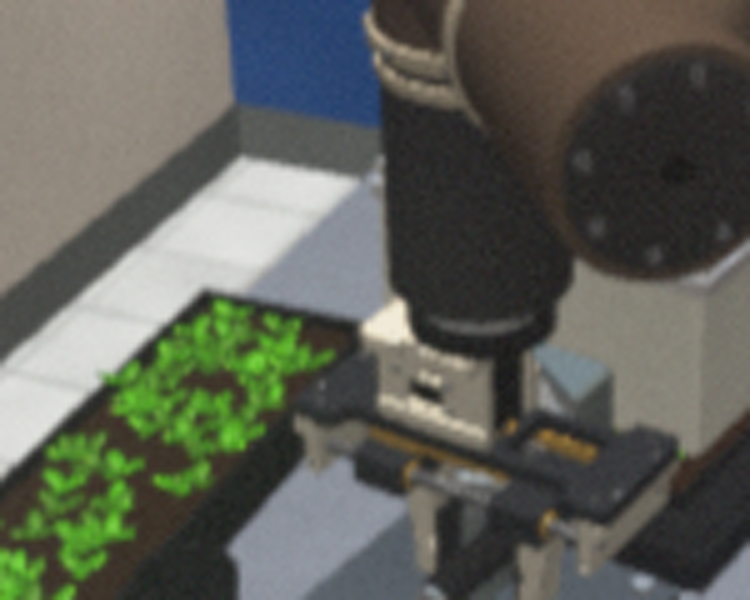

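```bash
echo '[540.4,195.5,170.0,169.2]' > cmd.json
python3 mv.py 0.9 540.4 195.5 300 169.2 3 0 551.5 80.8 300 169.2 3 0 551.5 80.8 269 169.2 2; python3 mv.py 0 607 69.5 268 169.2 8
```

```text
8 rows max 0.9
[0.9, 0.0, -0.1733, 0.0, 0, -0.0, 0, 0.9, 0.0, -0.3467, 0.0, 0, -0.0, 0, 0.9, 0.0, -0.52, 0.0, 0, -0.0, 0, 0.0, -0.0432, -0.52, 0.1475, 0, -0.0, 0, 0.0, -0.0864, -0.52, 0.2949, 0, -0.0, 0, 0.0, -0.1296, -0.52, 0.4424, 0, -0.0, 0, 0.0, -0.1296, -0.458, 0.4424, 0, -0.0, 0, 0.0, -0.1296, -0.396, 0.4424, 0, -0.0, 0]
[551.5   80.79 269.  ] 169.2
8 rows max 0.2265
[0.0, -0.0283, 0.0005, 0.0003, 0, -0.0, 0, 0.0, -0.0566, 0.001, 0.0007, 0, -0.0, 0, 0.0, -0.0849, 0.0015, 0.001, 0, -0.0, 0, 0.0, -0.1133, 0.002, 0.0014, 0, -0.0, 0, 0.0, -0.1416, 0.0025, 0.0017, 0, -0.0, 0, 0.0, -0.1699, 0.003, 0.0021, 0, -0.0, 0, 0.0, -0.1982, 0.0035, 0.0024, 0, -0.0, 0, 0.0, -0.2265, 0.004, 0.0028, 0, -0.0, 0]
[606.99  69.49 268.  ] 169.2
```

Emit:
{"api": "move_arm", "payload": {
  "deltas": [0.8,0,-0.17,0,0,0,0,0.8,0,-0.35,0,0,0,0,0.8,0,-0.52,0,0,0,0,0,-0.043,-0.52,0.1475,0,0,0,0,-0.086,-0.52,0.295,0,0,0,0,-0.13,-0.52,0.4424,0,0,0,0,-0.13,-0.52,0.4424,0,0,0,0,-0.13,-0.52,0.4424,0,0,0]
}}

```text
time: 7.1
tool_pos: [551.7, 80.9, 300.1]
tool_rot: [-90.0, -0.0, 169.2]
ft_force: [-0.0, 0.6, -0.6]
gripper_width: 0.293
```

Emit:
{"api": "move_arm", "payload": {
  "deltas": [0,0,0,0,0,0,0,0,0,0,0,0,0,0,0,0,0,0,0,0,0]
}}

```text
time: 7.48
tool_pos: [551.7, 81.3, 300.2]
tool_rot: [-90.0, -0.0, 169.3]
ft_force: [-0.4, 0.5, -0.6]
gripper_width: 0.011
```

Run:
```python
from rig import get_obs,cams
import cv2
for n in("side","top"):
    c=cams.camera(n); cv2.imwrite(f"pics/{n}4.png",cv2.resize(c["image"][130:250,140:290,::-1],(750,600),interpolation=cv2.INTER_CUBIC))
o=get_obs();print(o['tool_pos'],o['ft_force'],o['gripper_width'],o['time'])
```

```text
[551.71491392  81.13633289 300.2072566 ] [-0.14035938  0.30664757  0.68521339] 0.004756972649510748 7.575
```

View pics/side4.png

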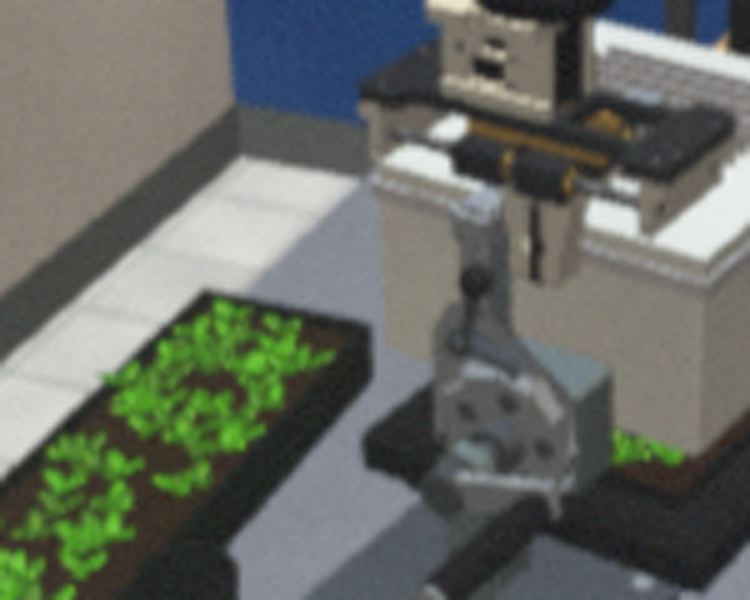

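View pics/top4.png

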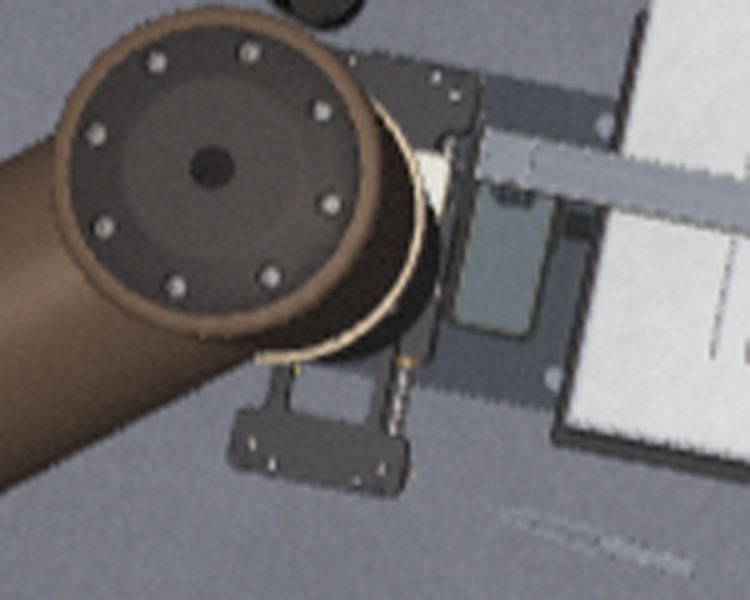

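```bash
python3 - <<'E'
from h import *
yw=np.radians(-10.8);u=np.array([np.cos(yw),np.sin(yw),0]);n=np.array([-np.sin(yw),np.cos(yw),0])
e0=np.array([556.3,241.1,186.4])
ax=e0+60.6*u;ax[2]=150
o,d=ray('side',140+(434+.5)/5-.5,130+(592+.5)/5-.5)
p=o+d*(((e0-o)@n)/(d@n));r=p-ax;print(p,np.hypot(r@u,r[2]),np.degrees(np.arctan2(r[2],r@u)))
o,d=ray('side',*S(172,418));p=o+d*(((e0-o)@n)/(d@n));r=p-ax;print(p,np.hypot(r@u,r[2]),np.degrees(np.arctan2(r[2],r@u)))
E
echo '[551.6,80.9,300.0,169.2]' > cmd.json
python3 mv.py 0 551.6 80.9 269 169.2 2 ; python3 mv.py 0 585 74.5 269 169.2 6
```

```text
[549.9444167  242.31239236 173.48152498] 71.06188957586421 160.7046577756214
[556.96694704 240.97277305 186.20718238] 70.01063826002297 148.85759837895816
2 rows max 0.124
[0.0, 0.0, 0.062, 0.0, 0, -0.0, 0, 0.0, 0.0, 0.124, 0.0, 0, -0.0, 0]
[551.6  80.9 269. ] 169.2
6 rows max 0.136
[0.0, -0.0227, 0.0, 0.0, 0, -0.0, 0, 0.0, -0.0453, 0.0, 0.0, 0, -0.0, 0, 0.0, -0.068, 0.0, 0.0001, 0, -0.0, 0, 0.0, -0.0907, 0.0, 0.0001, 0, -0.0, 0, 0.0, -0.1134, 0.0, 0.0001, 0, -0.0, 0, 0.0, -0.136, 0.0, 0.0001, 0, -0.0, 0]
[584.99  74.5  269.  ] 169.2
```

Emit:
{"api": "move_arm", "payload": {
  "deltas": [0,0,0.062,0,0,0,0,0,0,0.124,0,0,0,0,0,-0.03,0.124,0,0,0,0,0,-0.06,0.124,0,0,0,0,0,-0.08,0.124,0,0,0,0]
}}

```text
time: 8.2
tool_pos: [572.4, 77.0, 269.5]
tool_rot: [-90.0, 0.0, 169.2]
ft_force: [0.4, -0.3, 0.3]
gripper_width: 0.004
```

Emit:
{"api": "move_arm", "payload": {
  "deltas": [0,-0.015,0,0,0,0,0,0,-0.03,0,0,0,0,0]
}}

```text
time: 8.45
tool_pos: [579.1, 75.6, 269.4]
tool_rot: [-90.0, 0.0, 169.2]
ft_force: [-0.6, 0.9, -0.4]
gripper_width: 0.001
```

Run:
```python
from rig import get_obs,cams
import cv2
for n in("side",):
    c=cams.camera(n); cv2.imwrite(f"pics/{n}5.png",cv2.resize(c["image"][130:250,140:290,::-1],(750,600),interpolation=cv2.INTER_CUBIC))
o=get_obs();print(o['tool_pos'],o['ft_force'],o['gripper_width'],o['time'])
```

```text
[579.36134814  75.59601713 269.31117303] [ 0.35138613 -0.21134498  0.39530991] 0.005033307906331696 8.5
```

View pics/side5.png

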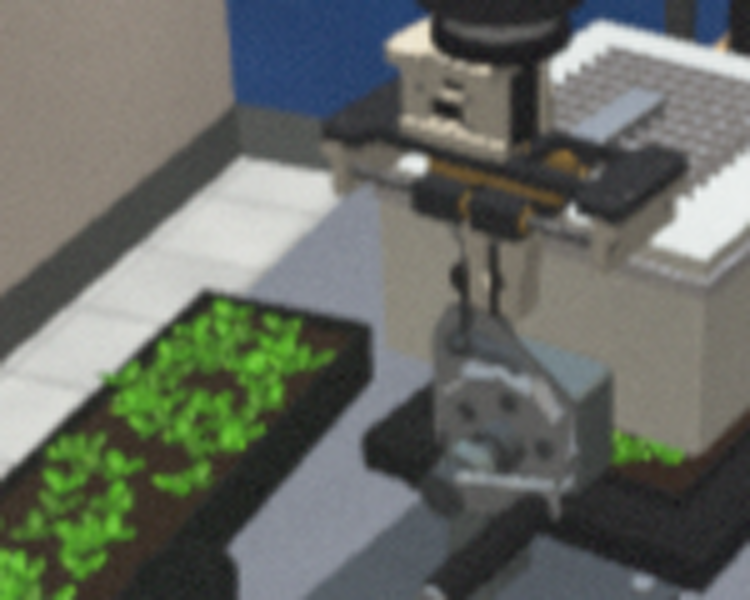

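Emit:
{"api": "move_arm", "payload": {
  "deltas": [0,-0.025,0,0,0,0,0,0,-0.05,0,0,0,0,0,0,-0.075,0,0,0,0,0,0,-0.1,0,0,0,0,0,0,-0.12,0.005,0,0,0,0,0,-0.14,0.01,0,0,0,0,0,-0.16,0.015,0,0,0,0,0,-0.17,0.015,0,0,0,0]
}}

```text
time: 9.5
tool_pos: [620.7, 67.7, 265.3]
tool_rot: [-90.0, -0.0, 169.2]
ft_force: [0.4, -0.2, -0.3]
gripper_width: 0.002
```

Run:
```python
from rig import get_obs,cams
import cv2
for n in("side",):
    c=cams.camera(n); cv2.imwrite(f"pics/{n}6.png",cv2.resize(c["image"][130:250,140:290,::-1],(750,600),interpolation=cv2.INTER_CUBIC))
o=get_obs();print(o['tool_pos'],o['ft_force'],o['gripper_width'],o['time'])
```

```text
[620.89500699  67.62304012 265.2963885 ] [-0.07829447  0.62347525 -0.43740342] 0.004997994430124756 9.55
```

View pics/side6.png

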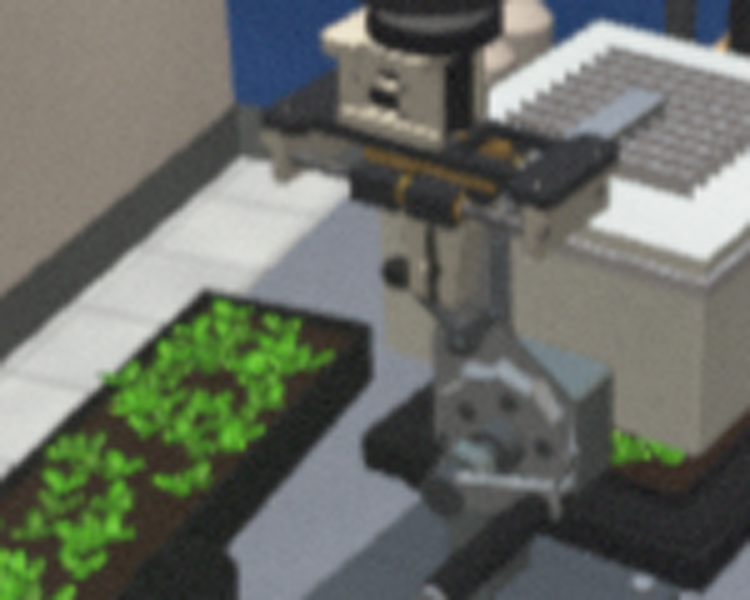

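Run:
```python
from h import *
yw=np.radians(-10.8);u=np.array([np.cos(yw),np.sin(yw),0]);n=np.array([-np.sin(yw),np.cos(yw),0])
k=np.array([596.7,72.2,259.6]);pv=k+18.8*u;pv[2]-=51.7
for c in [(475,281),(396,270)]:
    o,d=ray('side',140+(c[0]+.5)/5-.5,130+(c[1]+.5)/5-.5)
    p=o+d*(((k-o)@n)/(d@n));r=p-pv;print(p,np.hypot(r@u,r[2]),90-np.degrees(np.arctan2(r[2],r@u)))
```

```text
[598.29131913  71.89643964 259.09733901] 54.00295768877961 -18.54990086587901
[653.07641069  61.4456245  249.38821594] 56.66296492466154 42.92945793399167
```

Emit:
{"api": "move_arm", "payload": {
  "deltas": [0,-0.02,0.01,0,0,0,0,0,-0.04,0.02,0,0,0,0,0,-0.05,0.02,0,0,0,0]
}}

```text
time: 9.93
tool_pos: [633.0, 65.3, 260.1]
tool_rot: [-90.0, -0.0, 169.2]
ft_force: [-0.7, 0.3, 0.5]
gripper_width: 0.007
```

Emit:
{"api": "move_arm", "payload": {
  "deltas": [0,0.06,-0.02,0,0,0,0,0,0.12,-0.04,0,0,0,0,0,0.12,-0.04,0,0,0,0]
}}

```text
time: 10.3
tool_pos: [602.3, 71.4, 272.1]
tool_rot: [-90.1, 0.1, 169.3]
ft_force: [0.9, 0.4, 0.9]
gripper_width: 0.008
```

Run:
```python
from rig import get_obs,cams
import cv2
for n in("side",):
    c=cams.camera(n); cv2.imwrite(f"pics/{n}7.png",cv2.resize(c["image"][130:250,140:290,::-1],(750,600),interpolation=cv2.INTER_CUBIC))
o=get_obs();print(o['tool_pos'],o['ft_force'],o['gripper_width'],o['time'])
```

```text
[602.78347069  71.34197699 271.71126957] [-0.00950234 -0.8681709   0.43406573] 0.004152934915287719 10.35
```

View pics/side7.png

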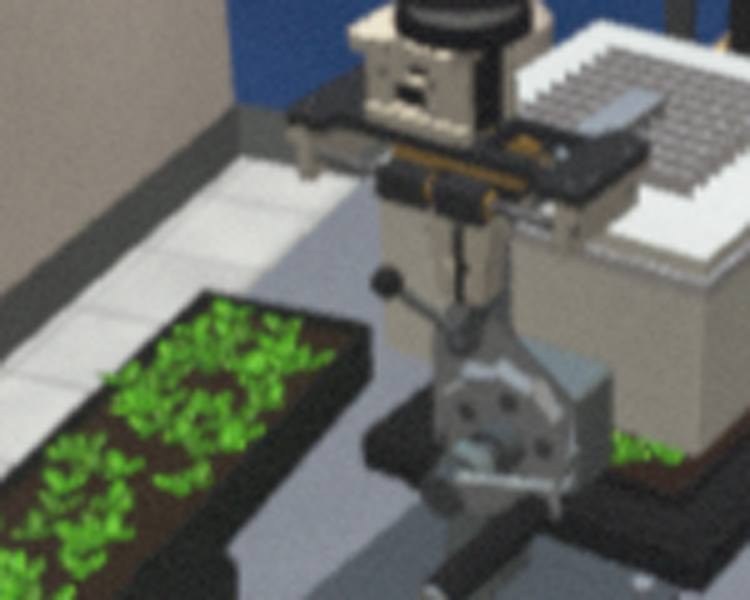

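```bash
echo '[602.6,71.3,271.5,169.2]' > cmd.json
python3 mv.py 0 602.6 71.3 302 169.2 1 0.8 541 195.5 302 169.2 4 0.8 541 195.5 302 169.2 3; python3 mv.py 0.6 541 195.5 173 169.2 5
```

```text
8 rows max 0.8
[0.0, 0.0, -0.122, 0.0, 0, -0.0, 0, 0.8, 0.0838, -0.122, -0.1105, 0, -0.0, 0, 0.8, 0.1676, -0.122, -0.2209, 0, -0.0, 0, 0.8, 0.2513, -0.122, -0.3314, 0, -0.0, 0, 0.8, 0.3351, -0.122, -0.4418, 0, -0.0, 0, 0.8, 0.3351, -0.122, -0.4418, 0, -0.0, 0, 0.8, 0.3351, -0.122, -0.4418, 0, -0.0, 0, 0.8, 0.3351, -0.122, -0.4418, 0, -0.0, 0]
[541.01 195.49 302.  ] 169.2
5 rows max 0.6
[0.6, 0.0, 0.1032, -0.0, 0, -0.0, 0, 0.6, 0.0, 0.2064, -0.0, 0, -0.0, 0, 0.6, 0.0, 0.3096, -0.0, 0, -0.0, 0, 0.6, 0.0, 0.4128, -0.0, 0, -0.0, 0, 0.6, 0.0, 0.516, -0.0, 0, -0.0, 0]
[541.01 195.49 173.  ] 169.2
```

Emit:
{"api": "move_arm", "payload": {
  "deltas": [0,0,-0.122,0,0,0,0,0.7,0.084,-0.122,-0.11,0,0,0,0.7,0.1676,-0.122,-0.22,0,0,0,0.7,0.251,-0.122,-0.331,0,0,0,0.7,0.335,-0.122,-0.442,0,0,0,0.7,0.335,-0.122,-0.442,0,0,0,0.7,0.335,-0.122,-0.442,0,0,0]
}}

```text
time: 11.22
tool_pos: [541.8, 195.3, 301.1]
tool_rot: [-90.0, 0.0, 169.2]
ft_force: [0.4, -0.1, 0.0]
gripper_width: 0.627
```

Emit:
{"api": "move_arm", "payload": {
  "deltas": [0.6,0,0.1,0,0,0,0,0.6,0,0.2,0,0,0,0,0.6,0,0.3,0,0,0,0,0.6,0,0.4,0,0,0,0,0.6,0,0.516,0,0,0,0,0.5,0,0.516,0,0,0,0,0.36,0,0.516,0,0,0,0,0.36,0,0.516,0,0,0,0]
}}

```text
time: 12.22
tool_pos: [542.6, 195.4, 173.4]
tool_rot: [-90.1, 0.1, 169.2]
ft_force: [-0.7, 0.5, 0.3]
gripper_width: 0.373
```

Emit:
{"api": "move_arm", "payload": {
  "deltas": [0.3,0,0,0,0,0,0,0.26,0,0,0,0,0,0,0.2,0,0,0,0,0,0,0.2,0,0,0,0,0,0],
  "squeeze": 8
}}

```text
time: 12.72
tool_pos: [541.5, 195.4, 172.3]
tool_rot: [-90.0, -0.0, 169.2]
ft_force: [-3.6, 1.5, 3.9]
gripper_width: 0.26
```

```bash
python3 -c "
from rig import get_obs
o=get_obs();print(o['tool_pos'],o['ft_force'],o['moment'],o['gripper_width'],o['time'])"
```

```text
[541.48843904 195.44545094 172.26201829] [-3.60299999  1.50197273  3.8548835 ] [ 0.66899815  1.56075996 -0.05497159] 0.2595925288752787 12.725
```

```bash
cat > arc.py <<'E'
import sys,numpy as np
t0=float(sys.argv[1]);t=np.radians(t0);out=[]
for a in map(float,sys.argv[2:]):
    r=np.radians(a);out+=[0.2,round(-70*(np.cos(r)-np.cos(t))/250,4),round(-70*(np.sin(r)-np.sin(t))/250,4),0,0,0,0]
print(out)
E
python3 arc.py 164.5 160 155 150 145 140 135 130 125
```

```text
[0.2, np.float64(-0.0067), np.float64(-0.0209), 0, 0, 0, 0, 0.2, np.float64(-0.0161), np.float64(-0.0435), 0, 0, 0, 0, 0.2, np.float64(-0.0273), np.float64(-0.0652), 0, 0, 0, 0, 0.2, np.float64(-0.0405), np.float64(-0.0858), 0, 0, 0, 0, 0.2, np.float64(-0.0553), np.float64(-0.1052), 0, 0, 0, 0, 0.2, np.float64(-0.0718), np.float64(-0.1232), 0, 0, 0, 0, 0.2, np.float64(-0.0898), np.float64(-0.1397), 0, 0, 0, 0, 0.2, np.float64(-0.1092), np.float64(-0.1545), 0, 0, 0, 0]
```

Emit:
{"api": "move_arm", "payload": {
  "deltas": [0.2,0,0,0,0,0,0,0.2,-0.0067,-0.021,0,0,0,0,0.2,-0.016,-0.0435,0,0,0,0,0.2,-0.0273,-0.065,0,0,0,0,0.2,-0.04,-0.086,0,0,0,0,0.2,-0.055,-0.105,0,0,0,0,0.2,-0.072,-0.123,0,0,0,0,0.2,-0.09,-0.14,0,0,0,0],
  "squeeze": 20
}}

```text
time: 13.72
tool_pos: [562.9, 191.1, 206.9]
tool_rot: [-90.0, -0.1, 169.2]
ft_force: [-6.2, 2.9, 2.7]
gripper_width: 0.26
```

```bash
python3 arc.py 130 125 120 115 110 105 100 95 90;python3 -c "
from rig import get_obs
o=get_obs();print(o['tool_pos'],o['ft_force'],o['moment'],o['gripper_width'],o['time'])"
```

```text
[0.2, np.float64(-0.0194), np.float64(-0.0149), 0, 0, 0, 0, 0.2, np.float64(-0.04), np.float64(-0.028), 0, 0, 0, 0, 0.2, np.float64(-0.0616), np.float64(-0.0393), 0, 0, 0, 0, 0.2, np.float64(-0.0842), np.float64(-0.0486), 0, 0, 0, 0, 0.2, np.float64(-0.1075), np.float64(-0.056), 0, 0, 0, 0, 0.2, np.float64(-0.1314), np.float64(-0.0613), 0, 0, 0, 0, 0.2, np.float64(-0.1556), np.float64(-0.0644), 0, 0, 0, 0, 0.2, np.float64(-0.18), np.float64(-0.0655), 0, 0, 0, 0]
[562.89708495 191.13189945 206.92960985] [-6.15658112  2.89820892  2.70916286] [ 1.16128069  2.43290205 -0.09280947] 0.25968913016713496 13.725
```

Emit:
{"api": "move_arm", "payload": {
  "deltas": [0.2,-0.018,-0.019,0,0,0,0,0.2,-0.038,-0.033,0,0,0,0,0.2,-0.06,-0.0445,0,0,0,0,0.2,-0.083,-0.054,0,0,0,0,0.2,-0.1065,-0.062,0,0,0,0,0.2,-0.131,-0.067,0,0,0,0,0.2,-0.1556,-0.07,0,0,0,0,0.2,-0.18,-0.071,0,0,0,0]
}}

```text
time: 14.72
tool_pos: [607.9, 182.1, 224.3]
tool_rot: [-89.9, -0.1, 169.2]
ft_force: [-3.5, -0.5, -7.6]
gripper_width: 0.254
```

```bash
cat > st.py <<'E'
from rig import get_obs
import numpy as np
o=get_obs();p=o['tool_pos'];f=o['ft_force']
u=np.array([.982,-.187,0]);A=np.array([607.5,182.8,153])
d=p-A;x=d@u;z=d[2];th=np.arctan2(z,x)
fx=f@u
print('t',o['time'],p.round(1),'r',round(np.hypot(x,z),1),'th',round(np.degrees(th),1),'resist',round(-(fx*np.sin(th)-f[2]*np.cos(th)),2),'radial',round(fx*np.cos(th)+f[2]*np.sin(th),2),f.round(1),o['gripper_width'])
E
python3 st.py; python3 arc.py 90 86 82 78 74 70 67
```

```text
t 14.725 [607.9 182.1 224.3] r 71.3 th 89.6 resist 3.34 radial -7.64 [-3.5 -0.5 -7.6] 0.2543415740042255
[0.2, np.float64(-0.0195), np.float64(0.0007), 0, 0, 0, 0, 0.2, np.float64(-0.039), np.float64(0.0027), 0, 0, 0, 0, 0.2, np.float64(-0.0582), np.float64(0.0061), 0, 0, 0, 0, 0.2, np.float64(-0.0772), np.float64(0.0108), 0, 0, 0, 0, 0.2, np.float64(-0.0958), np.float64(0.0169), 0, 0, 0, 0, 0.2, np.float64(-0.1094), np.float64(0.0223), 0, 0, 0, 0]
```

Emit:
{"api": "move_arm", "payload": {
  "deltas": [0.2,-0.0195,0.004,0,0,0,0,0.2,-0.039,0.007,0,0,0,0,0.2,-0.058,0.01,0,0,0,0,0.2,-0.077,0.015,0,0,0,0,0.2,-0.096,0.021,0,0,0,0,0.2,-0.096,0.021,0,0,0,0]
}}

```text
time: 15.48
tool_pos: [632.1, 177.4, 219.6]
tool_rot: [-90.0, 0.0, 169.2]
ft_force: [-1.4, -4.6, -4.5]
gripper_width: 0.257
```

```bash
python3 st.py; python3 arc.py 70 68 66 64 62
python3 - <<'E'
from rig import cams
import cv2
c=cams.camera("side"); cv2.imwrite("pics/side8.png",cv2.resize(c["image"][130:280,160:340,::-1],(720,600),interpolation=cv2.INTER_CUBIC))
E
```

```text
t 15.475 [632.1 177.4 219.6] r 71.2 th 69.3 resist -1.08 radial -4.42 [-1.4 -4.6 -4.5] 0.2573763633521398
[0.2, np.float64(-0.0091), np.float64(0.0035), 0, 0, 0, 0, 0.2, np.float64(-0.0181), np.float64(0.0073), 0, 0, 0, 0, 0.2, np.float64(-0.027), np.float64(0.0115), 0, 0, 0, 0, 0.2, np.float64(-0.0357), np.float64(0.0159), 0, 0, 0, 0]
```

View pics/side8.png

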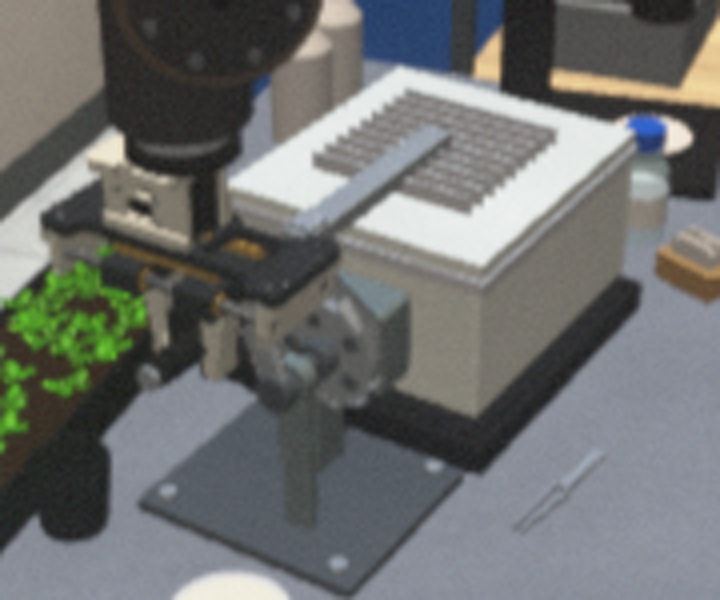

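Emit:
{"api": "move_arm", "payload": {
  "deltas": [0.2,-0.009,0.006,0,0,0,0,0.2,-0.018,0.01,0,0,0,0]
}}

```text
time: 15.78
tool_pos: [636.1, 176.6, 217.8]
tool_rot: [-90.0, 0.0, 169.2]
ft_force: [-5.2, -5.2, 0.2]
gripper_width: 0.254
```

```bash
python3 st.py
```

```text
t 15.775 [636.1 176.6 217.8] r 71.1 th 65.7 resist 3.84 radial -1.51 [-5.2 -5.2  0.2] 0.25408124737344895
```

Emit:
{"api": "move_arm", "payload": {
  "deltas": [0.2,-0.0066,0.003,0,0,0,0,0.2,-0.013,0.0065,0,0,0,0]
}}

```text
time: 16.02
tool_pos: [639.2, 176.0, 216.2]
tool_rot: [-90.0, 0.0, 169.2]
ft_force: [-4.4, -4.8, -0.8]
gripper_width: 0.257
```

```bash
python3 st.py
```

```text
t 16.025 [639.2 176.  216.2] r 71.0 th 62.8 resist 2.7 radial -2.31 [-4.4 -4.8 -0.8] 0.2567000967587286
```

Emit:
{"api": "move_arm", "payload": {
  "deltas": [0.2,-0.0066,0.0034,0,0,0,0,0.2,-0.013,0.007,0,0,0,0]
}}

```text
time: 16.27
tool_pos: [642.4, 175.4, 214.4]
tool_rot: [-90.0, 0.0, 169.2]
ft_force: [-5.3, -5.0, -1.0]
gripper_width: 0.257
```

```bash
python3 st.py
```

```text
t 16.275 [642.4 175.4 214.4] r 71.0 th 59.9 resist 3.22 radial -2.97 [-5.3 -5.  -1. ] 0.2565869955600337
```

Emit:
{"api": "move_arm", "payload": {
  "deltas": [0.2,-0.0062,0.004,0,0,0,0,0.2,-0.0124,0.008,0,0,0,0]
}}

```text
time: 16.52
tool_pos: [645.5, 174.8, 212.5]
tool_rot: [-90.0, 0.0, 169.2]
ft_force: [-4.4, -5.5, -0.3]
gripper_width: 0.254
```

```bash
python3 st.py
```

```text
t 16.525 [645.5 174.8 212.5] r 71.0 th 56.9 resist 2.62 radial -2.07 [-4.4 -5.5 -0.3] 0.25421491782109534
```

Emit:
{"api": "move_arm", "payload": {
  "deltas": [0.2,-0.006,0.0042,0,0,0,0,0.2,-0.012,0.0084,0,0,0,0]
}}

```text
time: 16.77
tool_pos: [648.4, 174.2, 210.4]
tool_rot: [-90.0, 0.0, 169.2]
ft_force: [-5.0, -4.6, 0.2]
gripper_width: 0.257
```

```bash
python3 st.py;  python3 - <<'E'
from rig import cams
import cv2
c=cams.camera("side"); cv2.imwrite("pics/side9.png",cv2.resize(c["image"][130:280,160:340,::-1],(720,600),interpolation=cv2.INTER_CUBIC))
E
```

```text
t 16.775 [648.4 174.2 210.4] r 71.0 th 53.9 resist 3.42 radial -2.23 [-5.  -4.6  0.2] 0.25745121934605497
```

View pics/side9.png

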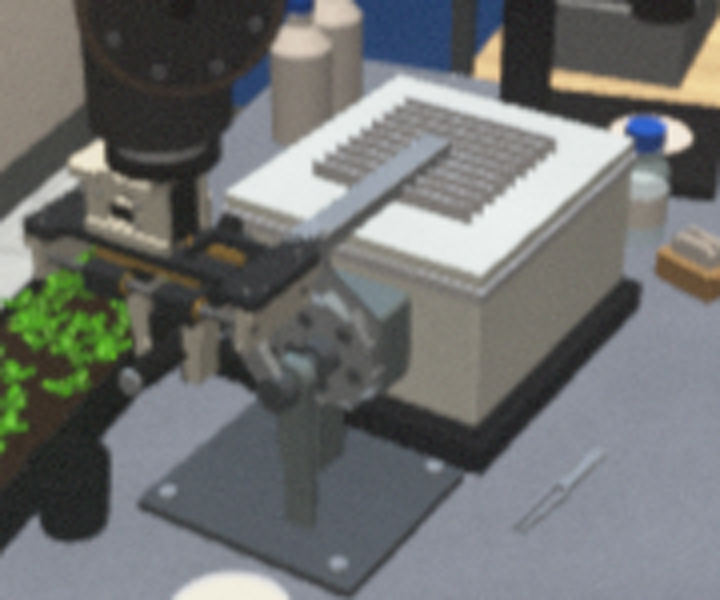

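Emit:
{"api": "move_arm", "payload": {
  "deltas": [0.2,-0.004,0.003,0,0,0,0,0.2,-0.008,0.006,0,0,0,0]
}}

```text
time: 17.08
tool_pos: [650.3, 173.8, 208.9]
tool_rot: [-90.0, 0.0, 169.2]
ft_force: [-4.9, -5.0, -1.0]
gripper_width: 0.254
```

```bash
python3 st.py
```

```text
t 17.075 [650.3 173.8 208.9] r 71.0 th 52.0 resist 2.42 radial -3.19 [-4.9 -5.  -1. ] 0.2543373404166681
```

Emit:
{"api": "move_arm", "payload": {
  "deltas": [0.2,-0.0038,0.0031,0,0,0,0,0.2,-0.0076,0.0062,0,0,0,0]
}}

```text
time: 17.32
tool_pos: [652.2, 173.4, 207.4]
tool_rot: [-90.0, 0.0, 169.2]
ft_force: [-5.0, -4.9, 0.9]
gripper_width: 0.256
```

```bash
python3 st.py
```

```text
t 17.325 [652.2 173.4 207.4] r 71.0 th 50.0 resist 3.62 radial -1.81 [-5.  -4.9  0.9] 0.25635997990670795
```

Emit:
{"api": "move_arm", "payload": {
  "deltas": [0.2,-0.0037,0.0032,0,0,0,0,0.2,-0.0074,0.0064,0,0,0,0]
}}

```text
time: 17.58
tool_pos: [654.0, 173.1, 205.7]
tool_rot: [-89.9, 0.0, 169.2]
ft_force: [-4.8, -5.6, -0.1]
gripper_width: 0.255
```

```bash
python3 st.py
```

```text
t 17.575 [654.  173.1 205.7] r 71.0 th 48.0 resist 2.64 radial -2.53 [-4.8 -5.6 -0.1] 0.25536409947454775
```

Emit:
{"api": "move_arm", "payload": {
  "deltas": [0.2,-0.0036,0.0033,0,0,0,0,0.2,-0.0072,0.0066,0,0,0,0]
}}

```text
time: 17.82
tool_pos: [655.6, 172.7, 204.2]
tool_rot: [-89.9, 0.0, 169.2]
ft_force: [-9.5, -4.0, 4.8]
gripper_width: 0.257
```

```bash
python3 st.py
```

```text
t 17.825 [655.6 172.7 204.2] r 71.0 th 46.2 resist 9.53 radial -2.5 [-9.5 -4.   4.8] 0.2574220939248352
```

Emit:
{"api": "move_arm", "payload": {
  "deltas": [0.2,0,0,0,0,0,0,0.2,0,0,0,0,0,0]
}}

```text
time: 18.08
tool_pos: [655.5, 172.8, 204.3]
tool_rot: [-89.9, 0.0, 169.2]
ft_force: [-6.1, -4.7, 0.8]
gripper_width: 0.254
```

```bash
python3 st.py;  python3 - <<'E'
from rig import cams
import cv2
c=cams.camera("side"); cv2.imwrite("pics/side10.png",cv2.resize(c["image"][130:280,160:340,::-1],(720,600),interpolation=cv2.INTER_CUBIC))
E
```

```text
t 18.075 [655.5 172.8 204.3] r 70.9 th 46.3 resist 4.21 radial -2.95 [-6.1 -4.7  0.8] 0.2543690316934548
```

View pics/side10.png

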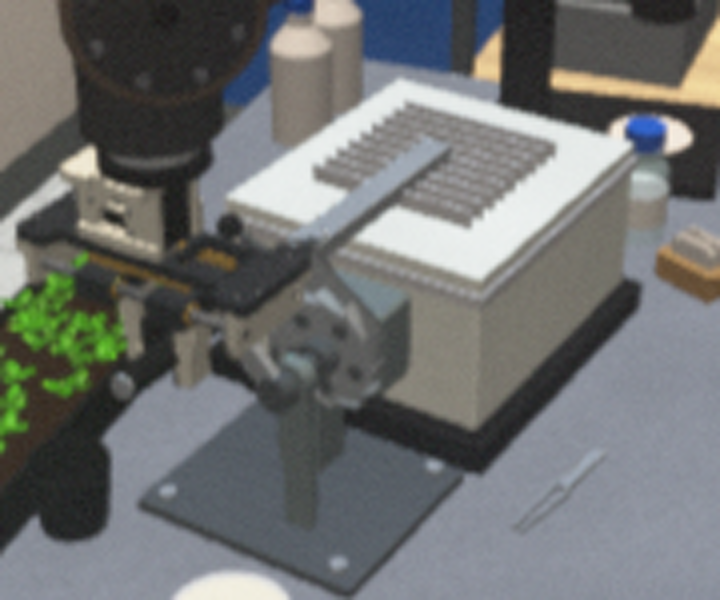

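Emit:
{"api": "move_arm", "payload": {
  "deltas": [0.2,-0.0025,0.0024,0,0,0,0]
}}

```text
time: 18.25
tool_pos: [655.7, 172.7, 204.1]
tool_rot: [-89.9, -0.0, 169.2]
ft_force: [-13.4, -3.0, 7.0]
gripper_width: 0.255
```

```bash
python3 st.py
```

```text
t 18.25 [655.7 172.7 204.1] r 70.9 th 46.0 resist 13.92 radial -3.67 [-13.4  -3.    7. ] 0.2545621671698781
```

Emit:
{"api": "move_arm", "payload": {
  "deltas": [0.2,0,0,0,0,0,0,0.26,0.001,-0.001,0,0,0,0,0.4,0.001,-0.001,0,0,0,0,0.6,0.001,-0.001,0,0,0,0,0.6,0.001,-0.001,0,0,0,0,0.6,0.001,-0.001,0,0,0,0]
}}

```text
time: 19.0
tool_pos: [656.6, 173.7, 203.1]
tool_rot: [-90.0, 0.0, 169.2]
ft_force: [-0.2, 0.3, -0.7]
gripper_width: 0.589
```

```bash
python3 st.py
```

```text
t 19.0 [656.6 173.7 203.1] r 70.7 th 45.1 resist -0.33 radial -0.65 [-0.2  0.3 -0.7] 0.5886719337839894
```

Lift straight up, clear of the handle.

Emit:
{"api": "move_arm", "payload": {
  "deltas": [0.6,0,-0.12,0,0,0,0,0.6,0,-0.3,0,0,0,0,0.6,0,-0.5,0,0,0,0,0.6,0,-0.6,-0.1,0,0,0,0.6,0,-0.6,-0.3,0,0,0,0.6,0,-0.6,-0.3,0,0,0]
}}

```text
time: 19.75
tool_pos: [670.4, 250.1, 351.8]
tool_rot: [-90.0, -0.0, 169.3]
ft_force: [-0.1, -0.2, -1.1]
gripper_width: 0.602
```

```bash
python3 st.py;  python3 - <<'E'
from rig import cams
import cv2
for n in("side","top"):
    c=cams.camera(n); cv2.imwrite(f"pics/{n}11.png",cv2.resize(c["image"][:,:,::-1],(800,600),interpolation=cv2.INTER_CUBIC) if n=="top" else cv2.resize(c["image"][130:280,140:340,::-1],(800,600),interpolation=cv2.INTER_CUBIC))
E
```

```text
t 19.75 [670.4 250.1 351.8] r 204.8 th 76.1 resist -0.23 radial -1.05 [-0.1 -0.2 -1.1] 0.6019713884120651
```

View pics/side11.png

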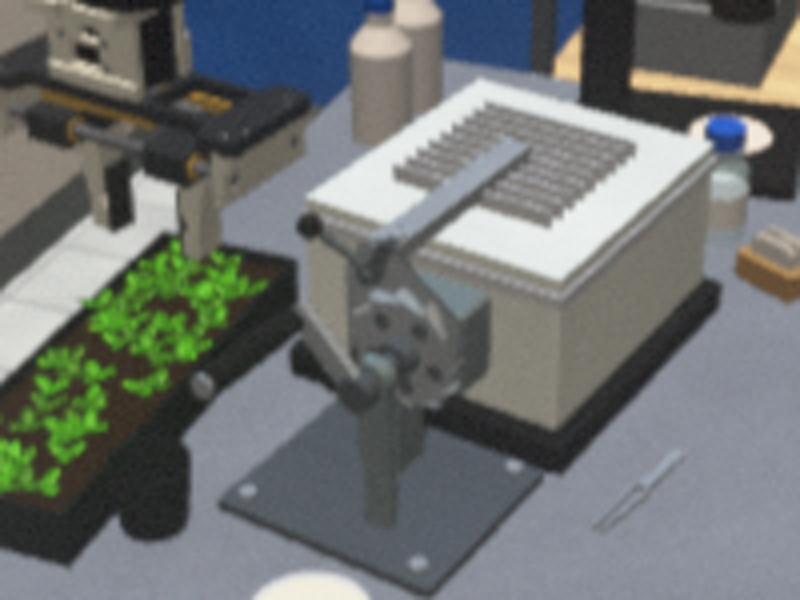

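View pics/top11.png

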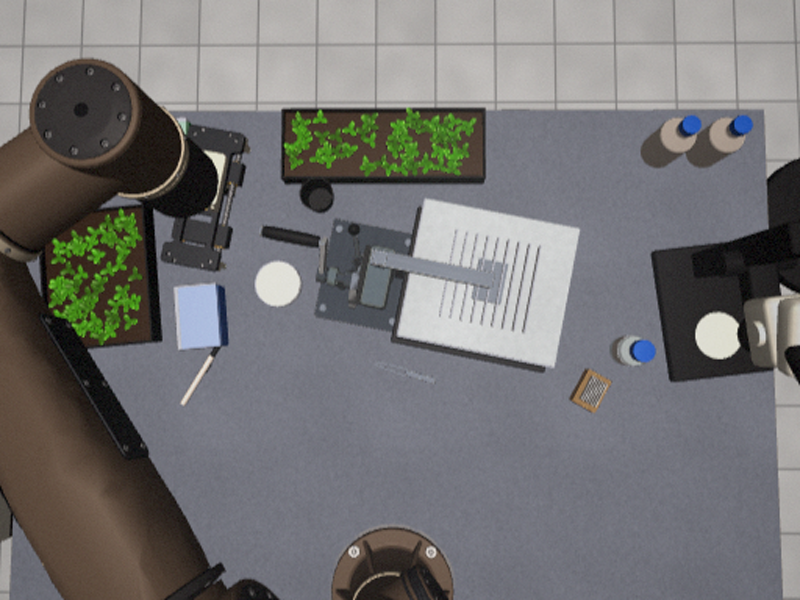

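```bash
python3 -c "
from rig import bot
print(bot.sign_off())"
```

```text
the job is handed in; nothing more can be done
None
```

I closed the hood onto the plinth's seal and handed the job in with the pawl still thrown over. The run took about 20 s of the 61 s allowed; no verdict was given.

- **Crank up:** I pinched the handle and wound it up about 0.21 rad by the camera and 0.25 rad by the tool position, which differ slightly but are both inside 0.15 to 0.45. It stayed there when let go.
- **Pawl:** I pushed the knob over with closed fingers, and no force above the sensor noise (about 1 N) showed. The last picture shows the stem leaning to the far side on its stop.
- **Lowering:** I wound the crank back in small steps. The handle force was about 3 N on the way down and rose to 9.5 N, then 13.9 N, at a winder value of about -1.81.
- **Seal load:** I let go at that point. I estimate 15 to 25 N on the seal, worked out from the handle force and not measured.

**Last checks:** The robot is clear of everything (force about 1 N, which is noise). In the pictures the hood sits on the plinth and the bystanders look unmoved. The side and top views disagreed by about 9 mm on the base plate bolts until I allowed for a higher plate. The pinch on the handle confirmed the positions I used.

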